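Start the polishing motor on fast behind its shield

ROBOT

A 7-joint arm with a two-finger parallel gripper is mounted at the origin on a cart in front of the work surface, level with it; the furniture and walls round the work are solid. World frame = base frame: x ahead of the robot, y to its left, z up, the work surface at z = 0. Lengths are in mm, angles in rad, forces in N, time in s.
With the tool pointing down it reaches from about 425 to 925 mm from the base axis. Payload 6.8 kg.
Tool frame: the origin (TCP) lies between the finger pads; the fingertips stand arm.tip_reach ahead of it and the grasp point (between the pads) lies 8 mm behind it (arm.tip_reach is the distance from the TCP to the fingertips, in mm); z points along the fingers, y is the line along which they close (so a half turn about z gives the same grasp; the last joint's range is limited). The gripper opens to 85 mm and grips with 20 to 120 N. Pads are 22 mm wide; open, the fingers measure 114 mm over their backs; the gripper's body (76 mm by 85 mm) begins 54 mm behind the grasp point. The pads swing forward as they close: fully open they stand 13 mm farther back than shut.
Start: joints at [-1.335, 0.477, 0.022, 1.555, -0.011, 1.109, -0.083], TCP at [227.517, 635.518, 242.308] pointing down, gripper open.
Joint ranges: [-2.96, 2.96], [-0.34, 2.1], [-1.41, 1.46], [0.24, 2.44], [-1.37, 4.51], [0.17, 1.92], [-2.96, 2.96]. Speed limits (rad/s): [2.39, 2.39, 3.14, 3.14, 3.14, 3.14, 3.14].

INTERFACE

Orientations are given as a unit quaternion [x, y, z, w].
In Python, from cell import arm, optics gives the robot as it stands.
- The arm moves only by the tool inch_along, called after ">>>" as name(argument=value, ...), one argument or row to a line, values as JSON. Schema: {"type":"object","properties":{"offsets":{"type":"string"},"only":{"type":"string"},"quiet":{"type":"boolean"},"lines":{"type":"string"}},"required":["offsets"],"additionalProperties":false}. offsets is a string of 1 to 12 rows, parted by a bar, with the numbers parted by commas; each row has 7 numbers: the opening from 0.0 (shut) to 1.0 (fully open), then dx, dy, dz in fractions of the full range, 1 being 600 mm, then a rotation vector rx, ry, rz in parts of the range, where 1.0 means pi rad; each row shifts and turns the commanded pose from where the row before left it, along the tool's axes as they then stand; what a row does not reach is not made up. A row lasts 1/8 s, in which the tool goes at most 62.5 mm and 0.188 rad, less where a joint would pass 70% of its speed; a pose out of reach is approached as far as the arm can. The fingers move at their own pace and stop on an object; the grip force is fixed at half the most. Time passes only in rows, so rows that do not move let the fingers close. The tool returns the time, the measured TCP pose, the force, the opening and the grip force at its end. only (a regular expression) keeps the lines of the reply that match it, lines (a string "A,B") keeps lines A to B, and quiet returns only ok. Shift and turn numbers lie between -1 and 1, and a call with a number outside is refused. Input that does not fit is refused with a message, and nothing moves.
- arm.get_state(): the state, without advancing time (a new reading comes with each control period).
- optics.capture(name): name is "side" or "top"; returns a dict with "img" (420x560x3 uint8, red, green, blue), "depth" (420x560 float32, mm along the optical axis (not along the pixel's ray), 0 where there is no reading), "K" (3x3 intrinsics, pixels), "T" (4x4, takes a point from camera to world coordinates). Camera axes: x right, y up, looking along -z (the intrinsics and any distortion apply to the point x, -y, -z); pixel columns grow to the right and rows downward; lengths in mm; the calibration is good to about 2 mm. A picture is of the moment at which its call begins.
- arm.sign_off(): hands the job in; it is judged then, once.
The state is a dict: "time_s": time; "qpos": joint angles; "qvel": joint speeds; "tau": joint torques, N m; "position": TCP position; "tool_rot": TCP orientation; "wrist_force": force on the tool from outside, world axes, zero at the start; "moment": the same for the moment, N m; "grip_width": opening from 0.0 (shut) to 1.0 (fully open); "grip_force": force on a finger pad.
Only numpy, scipy, OpenCV 4.12 (cv2) and the standard library are available. Lean on these libraries where they do the work, as an engineer would, in place of code of your own. Each camera call takes 0.05 s, during which the arm holds its last target. There are 200 camera calls.

TASK

Start the polishing motor on its fast speed: first push the clear shield fully down over the felt wheel by its red lip, then push the red speed lever away from you, past the slow notch, to the fast stop where it stays. Use the fingertips only: pinch and lift nothing, keep the lever on off until the shield is down, and leave the small things beside the machine alone.

Things in the scene. Friction and masses are not known exactly. Their poses are not given: they have to be found in the camera images.
- polisher: Blue-grey bench polishing motor, fixed; base 150 x 296 x 18 mm. Origin under the base's centre; x runs from its front (robot's side) to its back, y to its left, z up. Mid: motor, top z 147. Left (y 33 to 147): dust hood, top z 168, open in front, round a felt wheel (88 across, centre x 10, y 90, z 100). Right (y -143 to -83): switch box, x -58 to 58, top z 79, with the speed lever.
- shield (a joint): Clear shield hinged on top of the hood, rad. 0 = fully down on its stop, sloping 0.44 rad down to the front; grows as it is raised, to 1.3. It starts 0.75 to 1.15 up. A stiff hinge keeps it where it is left; about 2 N down on the lip moves it.
- shield_lip (a point): Middle of the upper face of the shield's red lip; moves with the shield. The lip is a bar 16 mm deep, 122 long (along the machine's y), 9 thick, its middle 122 mm from the hinge axis; from it to the hinge runs the 4 mm clear panel, upper face 2.5 mm below the lip's. When down, this point is at machine x -92, z 126 mm, with nothing higher in front of it.
- shield_hinge (a point): Middle of the shield's hinge axis, fixed on the machine at x 20, y 90, z 174 mm; the axis runs along the machine's y.
- speed_lever (a joint): Speed lever, rad: 0 off (leans 0.42 to the front), 0.42 slow (upright), 0.84 fast, the end stop (leans 0.42 to the back); marked by a white ring, one dot, two dots on the box. A sprung plunger and dimpled quadrant draw it into the nearest and hold it; crests at 0.19 and 0.65. About 6 N at the grip leaves off, 4 N slow; past 0.65 it snaps to fast. It starts on off.
- lever_grip (a point): Centre of the lever's red grip, 86 mm from the pivot axis; moves with it. The grip is a rounded block 14 mm thick (the way the lever swings), 26 wide along the machine's y, 36 long along the lever; below it a 9 mm rod goes down to the box. Upright, the grip spans z 128 to 164 mm. The space before and behind it is free.
- lever_pivot (a point): Lever's pivot, fixed on the machine at x 0, y -113, z 60 mm; its axis runs along the machine's y, and the grip swings over it toward machine +x as the value grows.
- green_block: Bystander: loose green wax block, 24 x 45 x 41 mm high, origin under its centre, standing in front of the machine. Leave alone.
- copper_ring: Bystander: loose copper-coloured ring, 21 mm across, 4 high, origin under its centre, lying in front of the machine. Leave alone.
- dropper_bottle: Bystander: loose small bottle with a maroon cap, 26 mm across, 77 high, origin under its centre, standing to the right of the machine. Leave alone.

How it is judged:
By the outcome, as a careful person would: the job done as asked, in the order asked, and still so for the second after the job is handed in, with the robot touching nothing.
It also fails if it takes over 48 s, if anything falls off the work surface, if the arm or the gripper's body presses on something with over 40 N, if the wrist force passes 120 N, or if a joint passes its speed limit or range.

## Working session

There is one attempt and no reset: what is moved stays moved. The work goes in short steps, Python scripts to look and compute and a tool call to move; the robot and the scene stay as the last step left them, time stands still between calls to the robot, and variables do not carry over. Pictures are saved under pics/ and viewed, at most 10 in all, crops included, and the job is handed in when it is done.

```bash
mkdir -p pics; cat > h.py <<'E'
import numpy as np, cv2
from cell import arm, optics
def pts(c):
    d=c["depth"];K=c["K"];v,u=np.indices(d.shape)
    P=np.stack([(u-K[0,2])/K[0,0]*d,-(v-K[1,2])/K[1,1]*d,-d],-1)
    return P@c["T"][:3,:3].T+c["T"][:3,3]
E
python3 - <<'E'
from h import *
print(arm.tip_reach, {k:np.round(v,3) for k,v in arm.get_state().items()})
for n in("side","top"):
    c=optics.capture(n); np.savez(f"{n}0.npz",**{k:c[k] for k in("img","depth","K","T")})
    print([k for k in c],np.round(c["K"],1).tolist(),np.round(c["T"],3).tolist())
    cv2.imwrite(f"pics/{n}0.png",c["img"][:,:,::-1])
E
```

```text
11.0 {'time_s': np.float64(0.0), 'qpos': array([-1.335,  0.478,  0.022,  1.556, -0.012,  1.109, -0.083]), 'qvel': array([ 0.001,  0.001, -0.003, -0.003,  0.001,  0.   ,  0.001]), 'tau': array([-0.0000e+00, -5.9646e+01,  1.6080e+00, -2.8119e+01,  1.3000e-02,
        1.0000e-02, -0.0000e+00]), 'position': array([227.352, 634.936, 241.334]), 'tool_rot': array([ 0.171,  0.985, -0.001, -0.   ]), 'wrist_force': array([0.12 , 0.903, 0.122]), 'moment': array([ 0.018,  0.018, -0.008]), 'grip_force': np.float64(0.0), 'grip_width': np.float64(1.001)}
['img', 'depth', 'K', 'T'] [[544.9, 0.0, 269.6], [0.0, 544.9, 206.7], [0.0, 0.0, 1.0]] [[0.978, 0.127, -0.166, 386.654], [-0.209, 0.628, -0.75, -956.737], [0.009, 0.768, 0.64, 672.633], [0.0, 0.0, 0.0, 1.0]]
['img', 'depth', 'K', 'T'] [[433.2, 0.0, 283.8], [0.0, 433.2, 205.5], [0.0, 0.0, 1.0]] [[0.095, 0.97, -0.225, 336.695], [-0.995, 0.094, -0.015, -345.897], [0.006, 0.226, 0.974, 953.178], [0.0, 0.0, 0.0, 1.0]]
```

View pics/side0.png

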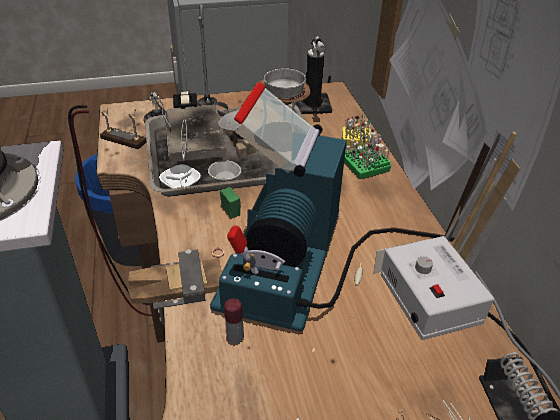

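View pics/top0.png

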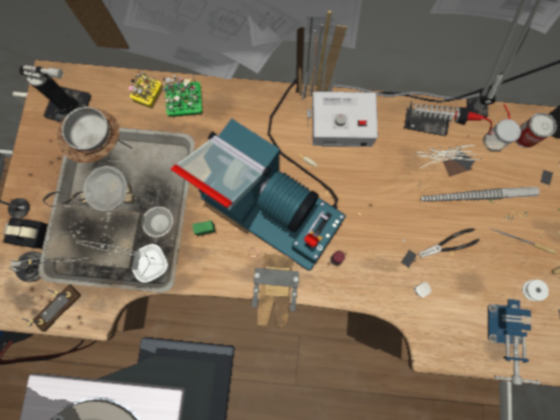

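The side view shows the raised shield with its red lip around (250,103), the red grip at (237,240), the green block at (231,202), the ring at (217,253) and the bottle at (233,320). The top view shows the lip around (215,185) and the grip at (312,240). The machine is yawed, with its hood to the left.

```bash
python3 - <<'E'
from h import *
for n,rois in(("side",{"lip":(70,135,225,280),"grip":(220,258,222,250)}),("top",{"lip":(155,212,165,235),"grip":(228,252,300,325)})):
    c=dict(np.load(f"{n}0.npz"));P=pts(c);h=cv2.cvtColor(c["img"],cv2.COLOR_RGB2HSV).astype(int)
    m=((h[...,0]<8)|(h[...,0]>172))&(h[...,1]>170)&(h[...,2]>70)&(c["depth"]>0)
    for k,(a,b,l,r) in rois.items():
        s=np.zeros_like(m);s[a:b,l:r]=1
        s=cv2.erode((m&s).astype(np.uint8),np.ones((2,2)))>0
        p=P[s];med=np.median(p,0);p=p[np.linalg.norm(p-med,axis=1)<90]
        u,S,vt=np.linalg.svd(p-p.mean(0),full_matrices=False);t=(p-p.mean(0))@vt[0]
        lo,hi=np.percentile(t,[1,99])
        print(n,k,len(p),"mean",p.mean(0).round(1),"mid",(p.mean(0)+vt[0]*(lo+hi)/2).round(1),"len",round(hi-lo,1),"dir",vt[0].round(3),"zmax",np.percentile(p[:,2],98).round(1), "axes",vt.round(2).tolist())
# box/base/hood check: teal points by height in top
    te=(h[...,0]>85)&(h[...,0]<110)&(h[...,1]>90)&(c["depth"]>0)
    for z0,z1,nm in((74,84,"boxtop"),(163,173,"hoodtop")):
        s=te&(P[...,2]>z0)&(P[...,2]<z1)&(P[...,0]>300)&(P[...,0]<800)
        s=cv2.morphologyEx(s.astype(np.uint8),cv2.MORPH_OPEN,np.ones((3,3)))>0
        if s.sum()>20:
            q=P[s][:,:2].astype(np.float32);print(n,nm,len(q),cv2.minAreaRect(q),np.median(P[s][:,2]))
E
```

```text
side lip 352 mean [ 520.  -200.7  247.2] mid [ 522.1 -196.9  247.2] len 115.4 dir [-0.477 -0.879 -0.007] zmax 251.3 axes [[-0.48, -0.88, -0.01], [-0.69, 0.37, 0.62], [0.54, -0.3, 0.79]]
side grip 306 mean [ 464.  -398.4  142.9] mid [ 464.5 -398.8  141.6] len 34.1 dir [ 0.341 -0.278 -0.898] zmax 156.4 axes [[0.34, -0.28, -0.9], [0.69, 0.72, 0.04], [-0.64, 0.63, -0.44]]
side boxtop 1350 ((529.1522216796875, -358.91064453125), (187.58859252929688, 115.898193359375), 56.49690246582031) 78.39705259350706
side hoodtop 1208 ((633.5516357421875, -255.00718688964844), (114.80250549316406, 49.44661331176758), 61.53401184082031) 167.5972330301453
top lip 378 mean [ 518.1 -196.1  249.9] mid [ 519.8 -193.   249.9] len 112.2 dir [-0.481 -0.877 -0.006] zmax 252.9 axes [[-0.48, -0.88, -0.01], [0.83, -0.45, -0.33], [-0.28, 0.16, -0.95]]
top grip 89 mean [ 460.4 -390.9  152.8] mid [ 461.1 -392.8  151.5] len 23.8 dir [ 0.285 -0.79  -0.543] zmax 157.6 axes [[0.29, -0.79, -0.54], [0.86, 0.46, -0.22], [-0.42, 0.41, -0.81]]
top boxtop 684 ((495.42169189453125, -406.38055419921875), (58.64114761352539, 115.30867004394531), 61.77806854248047) 78.76497560938378
top hoodtop 1137 ((635.1541137695312, -254.58717346191406), (110.13838195800781, 43.211891174316406), 62.871925354003906) 167.9462990097902
```

```bash
cat >> h.py <<'E'
from scipy.spatial.transform import Rotation as R
yaw=np.deg2rad(-28.4); Xm=np.array([np.cos(yaw),np.sin(yaw),0]); Ym=np.array([-np.sin(yaw),np.cos(yaw),0])
O=np.array([495.4,-406.4,0])+113*Ym
M=np.stack([Xm,Ym,[0,0,1]])
mach=lambda p:(np.asarray(p)-O)@M.T
def report():
    s=arm.get_state();r=R.from_quat(s["tool_rot"]);t=s["position"]+r.apply([0,0,arm.tip_reach])
    print("t",s["time_s"],"tip mach",mach(t).round(1),"tool axes in mach",(M@r.as_matrix()).round(2).tolist(),"F mach",(M@s["wrist_force"]).round(1))
E
python3 - <<'E'
from h import *
report()
for p in([520,-195,250],[464.5,-393,143]): print(mach(p).round(1))
for n in("side","top"):
    c=dict(np.load(f"{n}0.npz"));P=pts(c)
    s=(P[...,2]>180)&(c["depth"]>0)&(P[...,0]>100)&(P[...,0]<800)&(P[...,1]>-350)&(P[...,1]<800)
    q=P[s]; b=(q[:,:2]//60*60).astype(int)
    for k in np.unique(b,axis=0): 
        w=q[(b==k).all(1)]
        if len(w)>5: print(n,k,len(w),w[:,2].max().round())
E
```

```text
t 0.1 tip mach [-731.1  675.6  230.4] tool axes in mach [[-0.99, -0.15, 0.0], [-0.15, 0.99, -0.0], [-0.0, -0.0, -1.0]] F mach [ 0.1 -0.3 -0.8]
[-78.9  84.7 250. ]
[ -33.6 -115.9  143. ]
side [ 480 -300] 778 251.0
side [ 480 -240] 592 252.0
side [ 480 -180] 69 252.0
side [480 180] 50 238.0
side [480 240] 56 246.0
side [ 540 -360] 6 183.0
side [ 540 -300] 820 218.0
side [ 540 -240] 912 238.0
side [ 540 -180] 402 251.0
side [ 600 -300] 6 182.0
side [ 600 -240] 292 200.0
side [ 600 -180] 30 205.0
side [720 120] 23 186.0
top [ 480 -300] 320 251.0
top [ 480 -240] 672 253.0
top [ 480 -180] 127 253.0
top [ 540 -300] 580 218.0
top [ 540 -240] 929 238.0
top [ 540 -180] 499 253.0
top [ 600 -300] 11 183.0
top [ 600 -240] 317 203.0
top [ 600 -180] 52 207.0
top [720 120] 80 187.0
```

Careful with the scale: shifts go in shares of 600 mm and turns go in shares of pi rad. That gives: -50 mm / 600 = -0.0833, -40 mm / 600 = -0.0667, 0.15 rad / 3.1416 = 0.0477.

>>> inch_along(
  offsets="0,0,0,-0.0667,0,0,0 | 0,0,0,-0.0667,0,0,0 | 0,0,0,-0.0667,0,0,0.0477 | 0,-0.0667,0,0,0,0,0 | 0,-0.0833,0,0,0,0,0 | 0,-0.0833,0,0,0,0,0 | 0,-0.0833,0,0,0,0,0 | 0,-0.0833,0,0,0,0,0 | 0,-0.0667,-0.0667,0,0,0,0 | 0,-0.0667,-0.0667,0,0,0,0 | 0,-0.0667,-0.0667,0,0,0,0 | 0,0,0,0,0,0,0",
)

```text
time_s: 1.6
position: [490.3, 353.2, 362.7]
tool_rot: [0.249, 0.969, -0.001, 0.001]
wrist_force: [0.3, -0.2, 0.2]
grip_width: 0.001
grip_force: 0.0
```

```bash
python3 -c "from h import *;report()"
```

```text
t 1.6 tip mach [-365.7  552.8  351.7] tool axes in mach [[-1.0, 0.01, 0.0], [0.01, 1.0, -0.0], [-0.0, -0.0, -1.0]] F mach [ 0.4 -0.1  0.2]
```

Scaled: -46 mm / 600 = -0.0767, 30 mm / 600 = 0.05.

>>> inch_along(
  offsets="0,-0.0467,-0.0767,0,0,0,0 | 0,-0.0467,-0.0767,0,0,0,0 | 0,-0.0467,-0.0767,0,0,0,0 | 0,-0.0467,-0.0767,0,0,0,0 | 0,-0.0467,-0.0767,0,0,0,0 | 0,-0.0467,-0.0767,0,0,0,0 | 0,-0.0467,-0.0767,0,0,0,0 | 0,-0.0467,-0.0767,0,0,0,0 | 0,-0.0467,-0.0767,0,0,0,0 | 0,-0.0467,-0.0767,0.0333,0,0,0 | 0,0,0,0.05,0,0,0 | 0,0,0,0,0,0,0",
)

```text
time_s: 3.1
position: [515.2, -177.4, 310.1]
tool_rot: [0.244, 0.97, -0.0, -0.003]
wrist_force: [-0.4, 1.2, 0.4]
grip_width: 0.002
grip_force: 0.0
```

```bash
python3 -c "from h import *;report()
for n in('side','top'):
    c=optics.capture(n);cv2.imwrite(f'pics/{n}1.png',c['img'][:,:,::-1])"
```

```text
t 3.1 tip mach [-91.6  97.8 299.1] tool axes in mach [[-1.0, -0.0, -0.0], [-0.0, 1.0, -0.0], [0.0, -0.0, -1.0]] F mach [-1.   0.8  0.4]
```

View pics/side1.png

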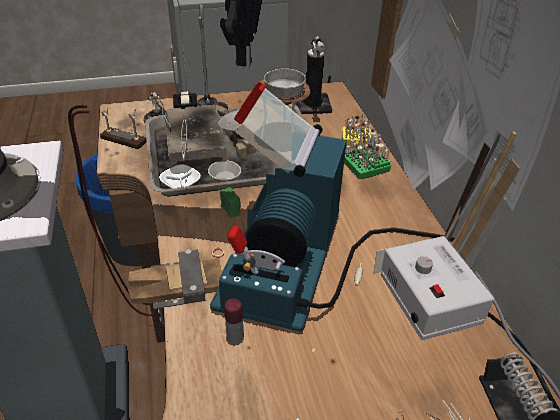

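The side view shows the shut fingertips at about (240,65), above the lip at about (250,103), as planned. Next I go down to contact.

Scaled: 15 mm / 600 = 0.025, 12 mm / 600 = 0.02.

>>> inch_along(
  offsets="0,-0.015,-0.0133,0,0,0,0 | 0,0,0,0.025,0,0,0 | 0,0,0,0.025,0,0,0 | 0,0,0,0.02,0,0,0 | 0,0.0033,0,0.01,0,0,0 | 0,0.0033,0,0.01,0,0,0 | 0,0.0033,0,0.01,0,0,0 | 0,0,0,0,0,0,0",
)

```text
time_s: 4.2
position: [514.8, -186.9, 252.0]
tool_rot: [0.244, 0.97, -0.0, -0.0]
wrist_force: [-0.4, -0.6, 0.1]
grip_width: -0.005
grip_force: 0.0
```

```bash
python3 -c "from h import *;report()"
```

```text
t 4.2 tip mach [-87.3  89.3 241. ] tool axes in mach [[-1.0, -0.0, -0.0], [-0.0, 1.0, -0.0], [0.0, -0.0, -1.0]] F mach [-0.1 -0.7  0.1]
```

Scaled: 8 mm / 600 = 0.0133, 3 mm / 600 = 0.005.

>>> inch_along(
  offsets="0,0.005,0,0.0133,0,0,0 | 0,0.005,0,0.0133,0,0,0 | 0,0.005,0,0.0133,0,0,0 | 0,0.0033,0,0.0133,0,0,0 | 0,0.0033,0,0.0133,0,0,0 | 0,0.0033,0,0.0133,0,0,0 | 0,0.0017,0,0.0133,0,0,0 | 0,0,0,0.0133,0,0,0 | 0,0,0,0.0133,0,0,0 | 0,0,0,0,0,0,0",
)

```text
time_s: 5.45
position: [500.5, -179.3, 179.5]
tool_rot: [0.244, 0.97, -0.0, -0.001]
wrist_force: [0.2, -0.2, 0.6]
grip_width: -0.007
grip_force: 0.0
```

```bash
python3 -c "from h import *;report()
c=optics.capture('side');cv2.imwrite('pics/side2.png',c['img'][:,:,::-1])"
```

```text
t 5.45 tip mach [-103.5   89.2  168.5] tool axes in mach [[-1.0, -0.0, -0.0], [-0.0, 1.0, -0.0], [0.0, -0.0, -1.0]] F mach [ 0.3 -0.   0.6]
```

View pics/side2.png

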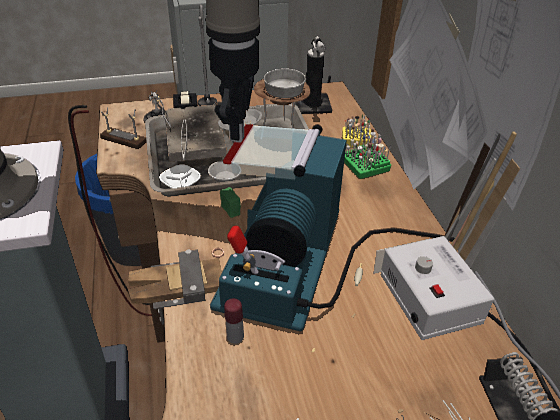

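The shield is following the fingertips, with the lip at about (240,150) directly under them. I'll keep going down.

Scaled: 8 mm / 600 = 0.0133, 6 mm / 600 = 0.01.

>>> inch_along(
  offsets="0,0,0,0.0133,0,0,0 | 0,-0.0017,0,0.0133,0,0,0 | 0,-0.0033,0,0.0133,0,0,0 | 0,-0.0033,0,0.01,0,0,0 | 0,-0.0033,0,0.0083,0,0,0 | 0,0,0,0,0,0,0",
)

```text
time_s: 6.25
position: [506.8, -182.7, 144.7]
tool_rot: [0.244, 0.97, -0.0, -0.001]
wrist_force: [-0.0, 0.7, 0.3]
grip_width: 0.005
grip_force: 0.0
```

```bash
python3 -c "from h import *;report()"
```

```text
t 6.25 tip mach [-96.4  89.2 133.7] tool axes in mach [[-1.0, -0.0, -0.0], [-0.0, 1.0, -0.0], [0.0, -0.0, -1.0]] F mach [-0.4  0.6  0.3]
```

Scaled: 2 mm / 600 = 0.0033.

>>> inch_along(
  offsets="0,0,0,0.0033,0,0,0 | 0,0,0,0.0033,0,0,0 | 0,0,0,0,0,0,0",
)

```text
time_s: 6.62
position: [507.0, -182.7, 141.3]
tool_rot: [0.244, 0.97, 0.0, -0.0]
wrist_force: [0.4, -0.2, 0.4]
grip_width: 0.003
grip_force: 0.0
```

>>> inch_along(
  offsets="0,0,0,0.0033,0,0,0 | 0,0,0,0,0,0,0",
)

```text
time_s: 6.88
position: [507.0, -182.7, 139.2]
tool_rot: [0.244, 0.97, 0.0, -0.0]
wrist_force: [0.3, -0.0, -0.6]
grip_width: 0.0
grip_force: 0.1
```

```bash
python3 -c "from h import *;report()"
```

```text
t 6.875 tip mach [-96.2  89.3 128.2] tool axes in mach [[-1.0, -0.0, -0.0], [-0.0, 1.0, 0.0], [0.0, 0.0, -1.0]] F mach [ 0.3  0.1 -0.6]
```

Scaled: 2 mm / 600 = 0.0033.

>>> inch_along(
  offsets="0,0,0,0.0033,0,0,0 | 0,0,0,0,0,0,0",
)

```text
time_s: 7.12
position: [507.3, -182.9, 138.1]
tool_rot: [0.245, 0.97, 0.0, 0.0]
wrist_force: [-2.3, 1.1, 10.7]
grip_width: -0.004
grip_force: 5.2
```

>>> inch_along(
  offsets="0,0,0,0.0025,0,0,0 | 0,0,0,0,0,0,0",
)

```text
time_s: 7.38
position: [507.5, -182.9, 137.7]
tool_rot: [0.245, 0.97, 0.001, 0.0]
wrist_force: [-7.6, 2.8, 22.0]
grip_width: 0.001
grip_force: 11.3
```

```bash
python3 -c "from h import *;report()"
```

```text
t 7.375 tip mach [-95.7  89.4 126.7] tool axes in mach [[-1.0, -0.0, 0.0], [-0.0, 1.0, 0.0], [-0.0, 0.0, -1.0]] F mach [-8.  -1.2 22. ]
```

The stop is felt: 22 N at z about 127. I'll retract, move over in front of the lever, and look.

Scaled: -43 mm / 600 = -0.0717, -40 mm / 600 = -0.0667.

>>> inch_along(
  offsets="0,0,0,-0.0167,0,0,0 | 0,0,0,-0.0583,0,0,0 | 0,0,0,-0.0583,0,0,0 | 0,0,-0.0667,0,0,0,0 | 0,0,-0.0667,0,0,0,0 | 0,0,-0.0667,0,0,0,0 | 0,0,-0.0667,0,0,0,0 | 0,0,-0.0717,0,0,0,0 | 0,0,0,0,0,0,0",
)

```text
time_s: 8.5
position: [408.1, -364.8, 216.0]
tool_rot: [0.248, 0.969, -0.001, -0.0]
wrist_force: [0.9, -0.1, -0.9]
grip_width: -0.001
grip_force: 0.0
```

```bash
python3 - <<'E'
from h import *
report()
c=optics.capture('side');cv2.imwrite('pics/side3.png',c['img'][:,:,::-1]);P=pts(c);h=cv2.cvtColor(c["img"],cv2.COLOR_RGB2HSV).astype(int)
m=((h[...,0]<8)|(h[...,0]>172))&(h[...,1]>170)&(h[...,2]>70)&(c["depth"]>0)
Q=mach(P)
s=m&(Q[...,0]>-130)&(Q[...,0]<-70)&(Q[...,1]>20)&(Q[...,1]<160);p=Q[s]
print("lip",len(p),p.mean(0).round(1),np.percentile(p,[2,98],axis=0).round(1).tolist())
s=m&(np.abs(Q[...,0])<65)&(Q[...,1]>-140)&(Q[...,1]<-85)&(Q[...,2]>100);p=Q[s]
print("grip",len(p),p.mean(0).round(1),np.percentile(p,[2,98],axis=0).round(1).tolist())
E
```

```text
t 8.5 tip mach [ -96.6 -117.9  205. ] tool axes in mach [[-1.0, 0.0, 0.0], [0.0, 1.0, -0.0], [-0.0, -0.0, -1.0]] F mach [ 0.9  0.4 -0.9]
lip 266 [-89.3  78.5 125.8] [[-96.1, 26.7, 120.5], [-83.9, 140.8, 128.9]]
grip 348 [ -32.2 -120.4  143.2] [[-43.0, -129.1, 125.7], [-23.0, -106.2, 155.8]]
```

View pics/side3.png

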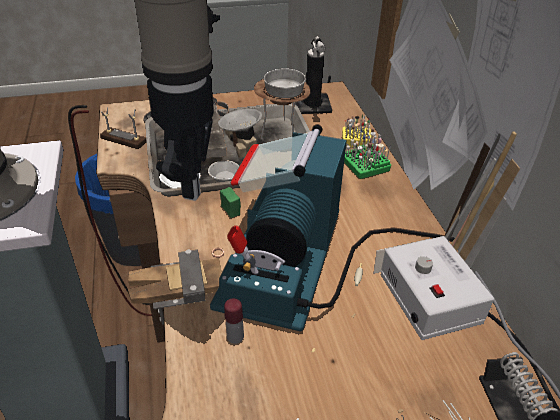

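The shield is down: the lip is at about (245,165) and its mean z is 126. The lever is still on off at (237,240), and the bystanders are untouched. Next I lower in front of the grip and push.

>>> inch_along(
  offsets="0,0,0.0033,0.0417,0,0,0 | 0,0,0,0.0417,0,0,0 | 0,0,0,0.0367,0,0,0 | 0,-0.0167,0,0,0,0,0 | 0,-0.0167,0,0,0,0,0 | 0,-0.0167,0,0,0,0,0 | 0,0,0,0,0,0,0",
)

```text
time_s: 9.43
position: [439.6, -374.5, 144.5]
tool_rot: [0.244, 0.97, -0.0, 0.001]
wrist_force: [-0.1, -0.0, 0.5]
grip_width: 0.003
grip_force: 0.0
```

```bash
python3 -c "from h import *;report()"
```

```text
t 9.425 tip mach [ -64.2 -111.5  133.5] tool axes in mach [[-1.0, -0.0, 0.0], [-0.0, 1.0, -0.0], [-0.0, -0.0, -1.0]] F mach [-0.1 -0.1  0.5]
```

>>> inch_along(
  offsets="0,-0.0133,0,0,0,0,0 | 0,-0.0133,0,0,0,0,0 | 0,0,0,0,0,0,0",
)

```text
time_s: 9.8
position: [451.6, -381.5, 143.6]
tool_rot: [0.245, 0.97, 0.0, -0.001]
wrist_force: [-3.2, 1.9, 1.8]
grip_width: -0.001
grip_force: 2.3
```

```bash
python3 -c "from h import *;report()"
```

```text
t 9.8 tip mach [ -50.4 -111.9  132.6] tool axes in mach [[-1.0, -0.0, -0.0], [-0.0, 1.0, 0.0], [0.0, 0.0, -1.0]] F mach [-3.7  0.2  1.8]
```

Scaled: -7 mm / 600 = -0.0117.

>>> inch_along(
  offsets="0,-0.0117,0,0,0,0,0 | 0,-0.0117,0,0,0,0,0 | 0,-0.0117,0,0,0,0,0 | 0,-0.0117,0,0,0,0,0 | 0,-0.0117,0,0,0,0,0 | 0,-0.0117,0,0,0,0,0 | 0,-0.0117,0,0,0,0,0 | 0,0,0,0,0,0,0",
)

```text
time_s: 10.8
position: [496.2, -405.0, 143.6]
tool_rot: [0.244, 0.97, -0.0, 0.0]
wrist_force: [0.1, 1.0, -0.7]
grip_width: 0.002
grip_force: 0.0
```

```bash
python3 -c "from h import *;report()"
```

```text
t 10.8 tip mach [   0.  -111.4  132.6] tool axes in mach [[-1.0, -0.0, 0.0], [-0.0, 1.0, -0.0], [-0.0, -0.0, -1.0]] F mach [-0.4  0.9 -0.7]
```

>>> inch_along(
  offsets="0,-0.01,0,0,0,0,0 | 0,0,0,0,0,0,0",
)

```text
time_s: 11.05
position: [501.5, -408.0, 144.0]
tool_rot: [0.244, 0.97, -0.0, 0.001]
wrist_force: [0.5, 0.3, -0.2]
grip_width: -0.002
grip_force: 0.0
```

```bash
python3 -c "from h import *;report()
c=optics.capture('side');cv2.imwrite('pics/side4.png',c['img'][:,:,::-1])"
```

```text
t 11.05 tip mach [   6.1 -111.5  133. ] tool axes in mach [[-1.0, -0.0, 0.0], [-0.0, 1.0, -0.0], [-0.0, -0.0, -1.0]] F mach [ 0.3  0.5 -0.2]
```

View pics/side4.png

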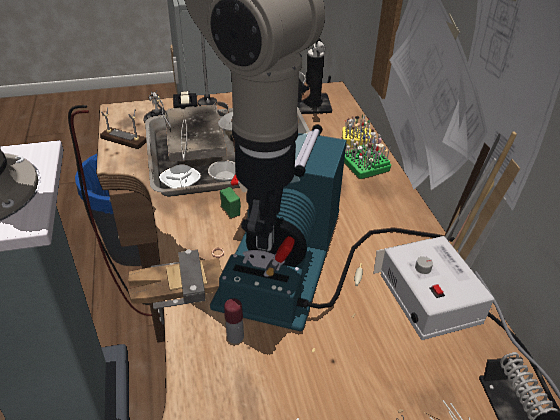

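The grip at (285,250) now leans back, and there is no contact force, so it has snapped to fast. I'll retract the arm and check both views.

Scaled: 60 mm / 600 = 0.1, 50 mm / 600 = 0.0833.

>>> inch_along(
  offsets="0,0.0333,0,0,0,0,0 | 0,0.0667,0,0,0,0,0 | 0,0.0667,0,-0.0333,0,0,0 | 0,0.0333,0,-0.0667,0,0,0 | 0,0,0.0667,-0.0667,0,0,0 | 0,0,0.0833,-0.0667,0,0,0 | 0,0,0.1,0,0,0,0 | 0,0,0.1,0,0,0,0 | 0,0,0.1,0,0,0,0 | 0,0,0.1,0,0,0,0 | 0,0,0,0,0,0,0",
)

```text
time_s: 12.48
position: [552.8, -55.3, 282.5]
tool_rot: [0.24, 0.971, 0.001, 0.0]
wrist_force: [-0.6, -0.4, -0.3]
grip_width: -0.004
grip_force: 0.0
```

```bash
python3 - <<'E'
from h import *
report()
for n in('side','top'):
    c=optics.capture(n);cv2.imwrite(f'pics/{n}5.png',c['img'][:,:,::-1]);P=pts(c);h=cv2.cvtColor(c["img"],cv2.COLOR_RGB2HSV).astype(int)
    m=((h[...,0]<8)|(h[...,0]>172))&(h[...,1]>170)&(h[...,2]>70)&(c["depth"]>0)
    Q=mach(P)
    for k,s in(("lip",m&(Q[...,0]>-130)&(Q[...,0]<-70)&(Q[...,1]>20)&(Q[...,1]<160)),("grip",m&(np.abs(Q[...,0])<65)&(Q[...,1]>-140)&(Q[...,1]<-85)&(Q[...,2]>100))):
        p=Q[s]
        if len(p): print(n,k,len(p),p.mean(0).round(1),np.percentile(p,[2,98],axis=0).round(1).tolist())
E
```

```text
t 12.475 tip mach [-116.5  223.2  271.5] tool axes in mach [[-1.0, -0.01, -0.0], [-0.01, 1.0, 0.0], [0.0, 0.0, -1.0]] F mach [-0.3 -0.6 -0.3]
side lip 266 [-89.5  78.7 125.7] [[-96.1, 27.0, 120.7], [-83.9, 140.3, 128.8]]
side grip 279 [  37.6 -122.3  145.4] [[26.3, -128.9, 125.8], [47.2, -107.1, 156.0]]
top lip 387 [-91.   86.3 123. ] [[-97.1, 31.3, 0.7], [-85.2, 143.6, 130.1]]
top grip 160 [  34.5 -114.3  147.8] [[25.4, -125.0, 131.9], [46.1, -103.4, 157.2]]
```

View pics/side5.png

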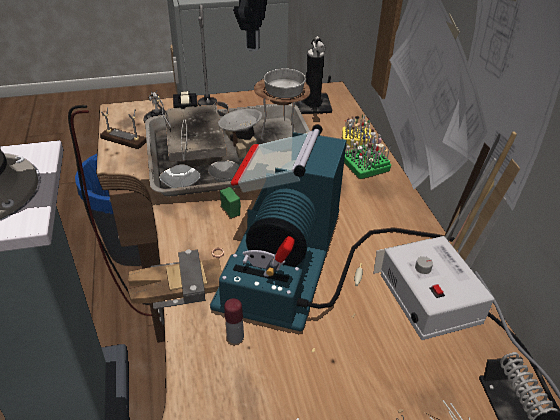

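The lever grip at (285,250) is at machine x of about +35, which is fast. The lip at (245,165) is at z 126, fully down. The block, ring and bottle haven't moved, and the arm is clear.

```bash
python3 -c "from cell import arm;print(arm.sign_off())"
```

```text
the job is handed in; nothing more can be done
None
```

The shield was pushed fully down first, then the lever was pushed to the fast stop, where it stayed; the block, ring and bottle were left alone, and the job was handed in at about 12.5 s.

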